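# Line up two bottles and hold the camera shutter half open

### The job

Slide the two white-plugged bottles that stand by themselves in front of the lane along the worktop, without lifting them, into the lane between the two guide rails so that they stand upright in single file, the first against the stop bar and the second touching or nearly touching the first. Only then slide the sprung shutter of the camera box (the one with the black handle) away from you to half open (its pointer at the long middle mark) and hold it there: finish while still holding it half open, since it springs shut if let go. Leave the black-capped bottle and the tape roll beside the work as they stand.

Things in the scene. Friction and masses are not known exactly. Their poses are not given: they have to be found in the camera images.
- viewer: fixed station: grey camera box with a bottle lane before its window. Origin on the worktop, on the lane's centre line, in the plane of the box's front face; z up; +y along the lane from box to mouth; +x the way the shutter opens. Box: x -45 to 105 mm, y -88 to 0, 85 high; on its top a spring barrel (x 40 to 110, y -66 to -46, up to 103 high)
- lane_stop (a point): centre of the lane-side face of the stop bar (16 mm high, across the lane), on the worktop, at y = 73 mm in the station's frame; same axes. A bottle against it has its axis 14.5 mm farther out (station y = 87.5 mm), the next one at 116.5 mm
- lane_mouth (a point): on the worktop on the lane's centre line at the outer end of the straight rails (station y = 165 mm); same axes. The lane has no floor. Two rails 8 mm thick, 20 mm high, 36 mm clear between them (x -18 to 18), run from y = 12 to 165 mm; then they flare outwards to y = 201 mm, where the mouth is about 68 mm wide
- shutter (a joint): travel of the shutter in m along the station's +x: 0 shut, 0.03 half open (pointer at the long middle mark), 0.06 fully open at its stop. A spring pulls it shut: 3 N when shut, rising 0.15 N per mm to 7.5 N at half and 12 N fully open, plus about 0.4 N friction
- shutter_handle (a point): centre of the shutter's black upright handle block, 18 mm (station x) by 24 mm (station y) by 41 mm tall, from 93 to 134 mm above the worktop, to be taken or pushed from above; it moves with the shutter, at x = travel, y = 4 mm in the station's frame; same axes as the station
- bottle_a_center (a point): amber glass bottle with a white plug in its neck, 29 mm in diameter, 63 mm tall (body cylinder of 29 mm up to 59 mm in the model), about 55 g, standing upright; this point is on its axis 30 mm above its foot, z up
- bottle_b_center (a point): amber glass bottle with a white plug in its neck, 29 mm in diameter, 63 mm tall (body cylinder of 29 mm up to 59 mm in the model), about 55 g, standing upright; this point is on its axis 30 mm above its foot, z up (identical to the other; either may go first)
- black_cap_bottle_center (a point): bystander: amber bottle with a black screw cap, 29 mm in diameter, 60 mm tall; point on its axis 30 mm above its foot; leave it alone
- partition_top (a point): a point on the top edge of the fixed room partition at the right of the worktop, a solid upright panel 50 mm thick at the top, along world x from beside the robot to x = 0.62 m, top at z = 0.282 m; beyond it (x 0.62 to 0.67 m) a post goes on up. An arm or hand that starts to its right must first be raised clear over it
- tape: bystander: roll of tape lying flat, 105 mm across, 18 mm high; origin at the centre of its underside; leave it alone

How it is judged (in metres and radians):
On the way, in this order (a step that is already met when the one before it is completed fails the run):
1. both white-plugged bottles stand in single file in the lane, the first at the stop bar, while the shutter is still shut (((y of bottle_a_center in the frame of viewer between 0.08 and 0.0935 m and y of bottle_b_center in the frame of viewer between 0.08 and 0.125 m and x of bottle_a_center in the frame of viewer between -0.012 and 0.012 m and angle between each of bottle_a_center, bottle_b_center's own z axis and vertical below 0.15 rad and height (world z) of each of bottle_a_center, bottle_b_center below 0.04 m and x of bottle_b_center in the frame of viewer between -0.012 and 0.012 m) or (y of bottle_b_center in the frame of viewer between 0.08 and 0.0935 m and y of bottle_a_center in the frame of viewer between 0.08 and 0.125 m and x of bottle_b_center in the frame of viewer between -0.012 and 0.012 m and angle between each of bottle_b_center, bottle_a_center's own z axis and vertical below 0.15 rad and height (world z) of each of bottle_b_center, bottle_a_center below 0.04 m and x of bottle_a_center in the frame of viewer between -0.012 and 0.012 m)) and value of joint shutter below 0.008 m), for 0.2 s.
2. the shutter is held half open (value of joint shutter between 0.025 and 0.035 m and velocity of joint shutter between -0.01 and 0.01 m/s and contact force between any of the fingers, the arm and viewer above 2 N), for 0.2 s.
At the end, for the whole second after the job is handed in: The robot holds the shutter at half travel, 30 mm within 5 mm and at rest, pressing on it with more than 2 N, while both white-plugged bottles stand upright in the lane on the worktop: the first within 6 mm of touching the stop bar, the second within 8.5 mm of its place directly behind (all of step 2 and ((y of bottle_a_center in the frame of viewer between 0.08 and 0.0935 m and y of bottle_b_center in the frame of viewer between 0.08 and 0.125 m and x of bottle_a_center in the frame of viewer between -0.012 and 0.012 m and angle between each of bottle_a_center, bottle_b_center's own z axis and vertical below 0.15 rad and height (world z) of each of bottle_a_center, bottle_b_center below 0.04 m and x of bottle_b_center in the frame of viewer between -0.012 and 0.012 m) or (y of bottle_b_center in the frame of viewer between 0.08 and 0.0935 m and y of bottle_a_center in the frame of viewer between 0.08 and 0.125 m and x of bottle_b_center in the frame of viewer between -0.012 and 0.012 m and angle between each of bottle_b_center, bottle_a_center's own z axis and vertical below 0.15 rad and height (world z) of each of bottle_b_center, bottle_a_center below 0.04 m and x of bottle_a_center in the frame of viewer between -0.012 and 0.012 m))); the arm keeps its last pose, push and grip.
It fails at once if a white-plugged bottle is lifted off the worktop (by more than 15 mm) (height (world z) of any of bottle_a_center, bottle_b_center above 0.045 m).
It fails at once if the black-capped bottle or the tape roll is moved by more than 30 mm (distance of any of black_cap_bottle_center, tape from where it was at the start of the episode above 0.03 m).
It also fails if it takes over 64 s, if anything falls off the work surface, if the arm or the gripper's body presses on something with over 40 N, if the wrist force passes 120 N, or if a joint passes its speed limit or range.

### The arm

A 6-joint arm with a two-finger parallel gripper is mounted at the origin on a cart in front of the work surface, level with it; the furniture and walls round the work are solid. World frame = base frame: x ahead of the robot, y to its left, z up, the work surface at z = 0. Lengths are in mm, angles in degrees, forces in N, time in s.
With the tool pointing down it reaches from about 300 to 850 mm from the base axis. Payload 4.2 kg.
Tool frame: the origin (TCP) lies between the finger pads; the fingertips stand 19 mm ahead of it and the grasp point (between the pads) is the TCP (env.tips_ahead is the distance from the TCP to the fingertips, in mm); z points along the fingers, y is the direction in which the jaws open and shut (so a half turn about z gives the same grasp; the last joint's range is limited). The gripper opens to 91 mm and grips with 3 to 60 N. Pads are 32 mm wide; open, the fingers measure 118 mm over their backs; the gripper's body (76 mm by 178 mm) begins 60 mm behind the grasp point.
Start: joints at [-1.146, 18.312, 89.639, -0, 72.044, -1.146], TCP at [575.017, 0, 196.176] pointing down, gripper open.
Joint ranges: [-177.97, 177.97], [-48.28, 115.42], [12.27, 149.76], [-77.06, 257.06], [2.81, 150.46], [-146.56, 146.56]. Speed limits (degrees/s): [147.25, 147.25, 180, 180, 180, 180].

### API

Orientations are given as [roll, pitch, yaw] about the fixed x, y, z axes, in that order (R = Rz(yaw) Ry(pitch) Rx(roll)).
In Python, from workcell import telemetry, viewer, job_done, env gives the robot as it stands. The module is installed in compiled form; this text tells all that it offers.
- The arm moves only by the shell command python3 -m jog 'ROWS' [FORCE]. ROWS is JSON, a list of rows, each a list of 3 entries, a list of its own where there are three numbers: the shift along the tool's x, y, z in cm, then the turn about the tool's z in degrees, then the opening, from 0 (shut) to 1 (fully open). A call has 1 to 10 rows; each row shifts and turns the pose as measured when the row begins, along the tool's axes as they then stand; what a row does not reach is not made up. A row lasts 1/8 s, in which the tool goes at most 62.5 mm and 10.7 degrees, less where a joint would pass 70% of its speed; a pose out of reach is approached as far as the arm can. A call is refused whole if a number of a shift passes 6.25 or a number of a turn 10.7, either way. A call with a gripper value outside its range is refused whole. The fingers move at their own pace and stop on an object; FORCE is the grip in N (left out, the last holds). Time passes only in rows, so rows that do not move let the fingers close. It gives the time, the measured TCP pose, the force and the opening at its end, in the units of the state.
- telemetry.state(): the state, without advancing time (a new reading comes with each control period).
- viewer.grab_frame(name): name is "scene" or "side" or "wrist"; returns a dict with "color" (420x560x3 uint8, red, green, blue), "K" (3x3 intrinsics, pixels), "k1" (the pictures are not rectified: a ray, as slopes to the right and down, at radius r is drawn at 1 + k1 r^2 times it, then the intrinsics apply), "rvec" (rotation vector, rad) and "tvec" (3), from world to camera coordinates, as OpenCV has them. Camera axes: x right, y down, z forward; pixel columns grow to the right and rows downward; lengths in mm; the calibration is good to about 2 mm. A picture is of the moment at which its call begins. There is no depth.
- job_done(): hands the job in, once; it reports no verdict.
The state is a dict: "time_s": time; "qpos": joint angles; "qvel": joint speeds; "effort": joint torques, N m; "ee_pos": TCP position; "ee_rot": TCP orientation; "force": force on the tool from outside, world axes, zero at the start; "torque": the same for the moment, N m; "gripper_width": finger opening in mm.
Only numpy, scipy, OpenCV 4.12 (cv2) and the standard library are available. Lean on these libraries where they do the work, as an engineer would, in place of code of your own. Each camera call takes 0.05 s, during which the arm holds its last target. There are 200 camera calls.

## Working session

There is one attempt and no reset: what is moved stays moved. The work goes in short steps, Python scripts to look and compute and a shell command to move; the robot and the scene stay as the last step left them, time stands still between calls to the robot, and variables do not carry over. Pictures are saved under pics/ and viewed, about 8 in all and at most 12, crops included, and the job is handed in when it is done.

```bash
mkdir -p pics; cat > h.py <<'E'
import numpy as np, cv2
from workcell import telemetry, viewer, job_done, env
def grab(n,f):
    d=viewer.grab_frame(n); cv2.imwrite(f'pics/{f}.png',d['color'][:,:,::-1].copy())
    np.savez(f'pics/{f}.npz',**{k:np.array(d[k],float) for k in('K','k1','rvec','tvec')}); return d
def cam(f): 
    c=np.load(f'pics/{f}.npz'); return c['K'],np.array([float(c['k1']),0,0,0]),c['rvec'].reshape(3),c['tvec'].reshape(3)
def w(f,u,v,z):
    K,D,r,t=cam(f); p=cv2.undistortPoints(np.array([[[u,v]]],float),K,D)[0,0]
    R=cv2.Rodrigues(r)[0]; o=-R.T@t; d=R.T@np.array([p[0],p[1],1]); return o+d*(z-o[2])/d[2]
def px(f,P):
    K,D,r,t=cam(f); return cv2.projectPoints(np.array(P,float).reshape(-1,1,3),r,t,K,D)[0][:,0]
E
python3 - <<'E'
from h import *
for n in('scene','side'):
    grab(n,n+'0'); 
a=cv2.imread('pics/scene0.png');b=cv2.imread('pics/side0.png')
for n,i in(('s',a),('d',b)): cv2.imwrite(f'pics/{n}.png',cv2.resize(i,(800,600),interpolation=cv2.INTER_CUBIC))
s=telemetry.state();print(s['ee_pos'],s['ee_rot'],s['force'],s['gripper_width'],s['time_s'])
E
```

```text
[5.74521754e+02 9.59702348e-03 1.95424598e+02] [-1.79910219e+02 -1.23284467e-03  8.99991725e+01] [0.29015445 0.24734089 0.13879545] 91.1421469254781 0.1
```

View pics/s.png

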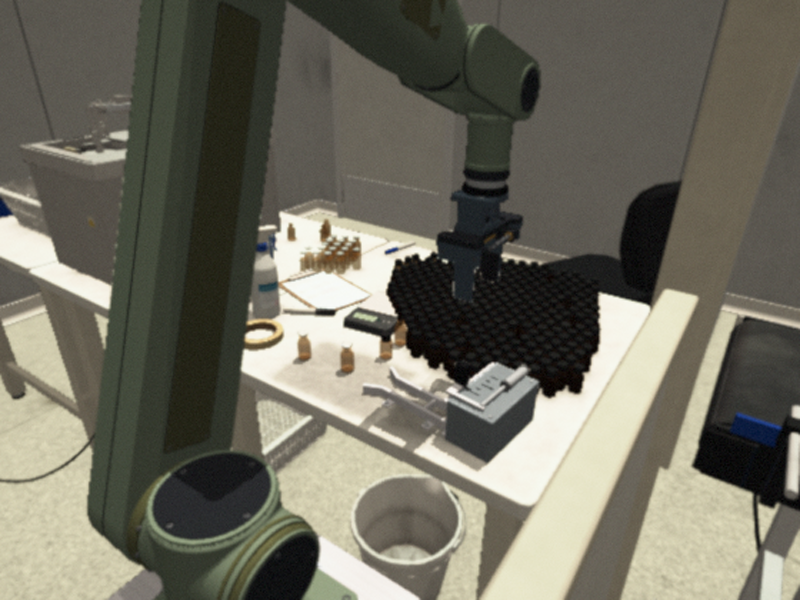

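View pics/d.png

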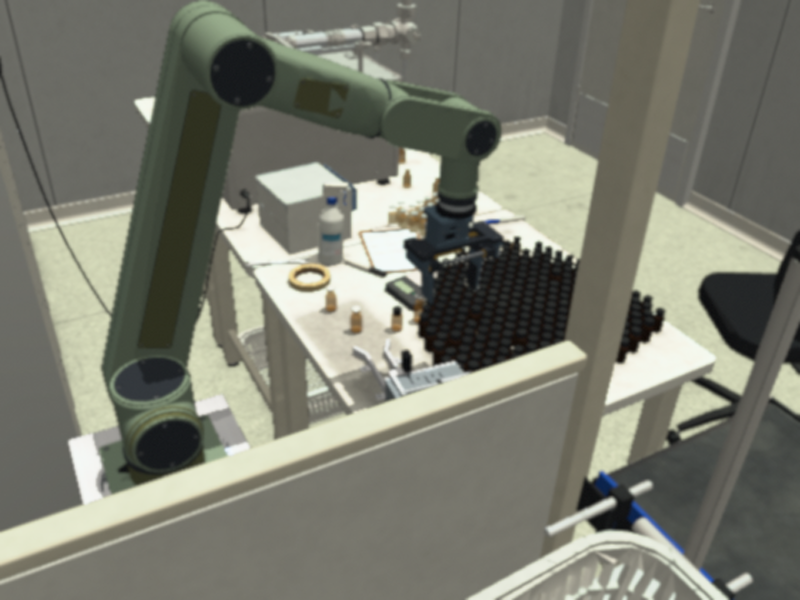

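The scene picture shows the tape (265,333), the white-plugged bottles (305,347) and (347,358), the black-capped one (386,347), and the box (490,410) with its lane opening to the left. The side picture agrees, with the black handle at (406,362). Next I'll enlarge both.

```bash
python3 - <<'E'
from h import *
a=cv2.imread('pics/scene0.png')[215:325,165:385];b=cv2.imread('pics/side0.png')[180:285,190:350]
a=cv2.resize(a,None,fx=3.6,fy=3.6,interpolation=cv2.INTER_CUBIC);cv2.imwrite('pics/a.png',a)
b=cv2.resize(b,None,fx=5,fy=5,interpolation=cv2.INTER_CUBIC);cv2.imwrite('pics/b.png',b)
print(cam('scene0')[0],cam('scene0')[1])
for f in('scene0','side0'):
    K,D,r,t=cam(f);print(f,-cv2.Rodrigues(r)[0].T@t)
E
```

```text
[[383.8796554    0.         282.51323952]
 [  0.         383.8796554  213.52054766]
 [  0.           0.           1.        ]] [0.02142957 0.         0.         0.        ]
scene0 [-232.68979753 -381.32716807  636.81641217]
side0 [ -106.12270985 -1005.02190656   999.60486855]
```

View pics/a.png

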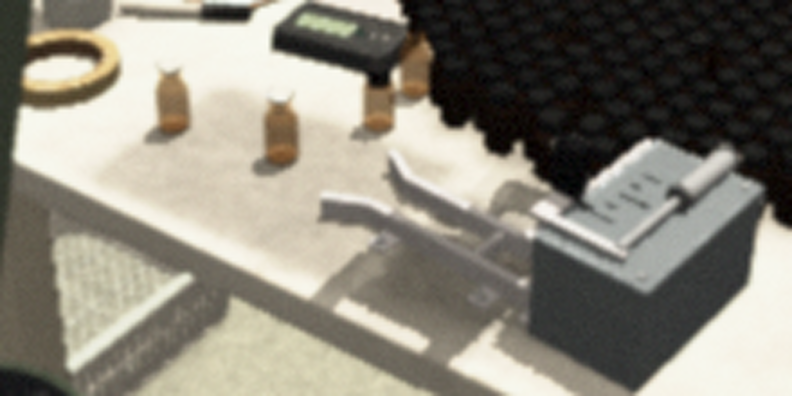

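View pics/b.png

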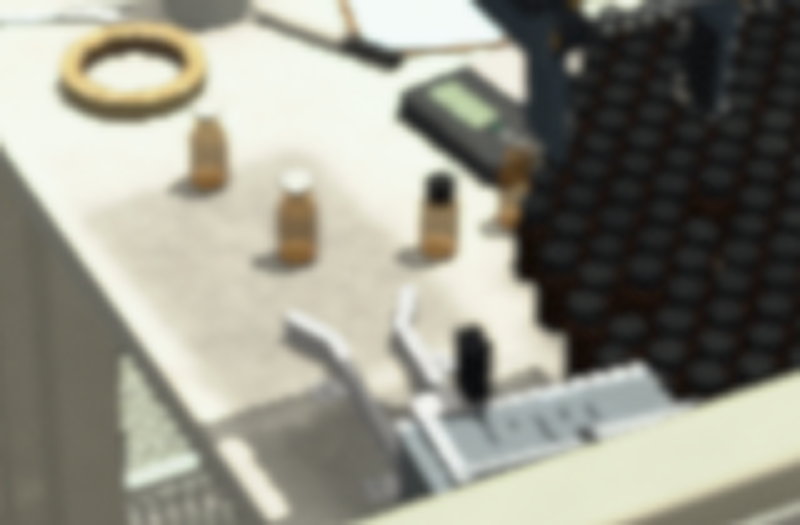

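```bash
python3 - <<'E'
from h import *
from scipy.optimize import least_squares as ls
A=lambda u,v:(165+u/3.6,215+v/3.6)
B=lambda u,v:(190+u/5,180+v/5)
S=[((-45,0,85),A(535,228)),((-45,-88,85),A(640,292)),((105,-88,85),A(765,188)),((105,0,85),A(655,140)),((-38,201,20),A(325,200)),((38,201,20),A(393,157)),((-22,165,20),A(382,207)),((22,165,20),A(430,197))]
D=[((-38,201,20),B(290,318)),((38,201,20),B(405,292)),((-22,165,20),B(340,355)),((22,165,20),B(428,360)),((0,4,134),B(474,332))]
def T(q,P):
    c,s=np.cos(q[2]),np.sin(q[2]);P=np.array(P,float)
    return np.c_[q[0]+c*P[:,0]-s*P[:,1],q[1]+s*P[:,0]+c*P[:,1],P[:,2]]
def res(q): return np.r_[(px('scene0',T(q,[s[0] for s in S]))-[s[1] for s in S]).ravel(),(px('side0',T(q,[s[0] for s in D]))-[s[1] for s in D]).ravel()]
r=ls(res,[550,-250,0],loss='soft_l1',x_scale=[10,10,.1]);print(r.x[:2],np.degrees(r.x[2]));print(res(r.x).reshape(-1,2).round(1).tolist())
q=r.x
print('mouth,stop,handle',T(q,[(0,165,0),(0,201,0),(0,73,0),(0,4,134)]).round())
def pt(sa,sb,z):
    f=lambda p:np.r_[(px('scene0',[[*p,z]])[0]-sa),(px('side0',[[*p,z]])[0]-sb)]
    r=ls(f,[500,0]);print(r.x.round(1),f(r.x).round(1), end=' st ')
    c,s=np.cos(q[2]),np.sin(q[2]);d=r.x-q[:2];print((c*d[0]+s*d[1]).round(),(-s*d[0]+c*d[1]).round())
pt(A(171,72),B(207,118),60);pt(A(173,101),B(207,153),30)
pt(A(281,98),B(297,180),60);pt(A(282,130),B(297,220),30)
pt(A(378,78),B(439,183),58)
pt(A(68,62),B(132,70),18)
E
```

```text
[458.34218492 -51.17260941] -6.631877190167829
[[0.9, 3.0], [4.0, 1.6], [1.9, 0.7], [1.8, 0.8], [-0.1, -1.4], [-0.4, -1.2], [-2.2, -0.7], [-4.9, -5.0], [0.2, -1.7], [0.2, -1.5], [-1.0, -3.4], [-5.1, -7.4], [0.4, 0.8]]
mouth,stop,handle [[477. 113.   0.]
 [482. 148.   0.]
 [467.  21.   0.]
 [459. -47. 134.]]
[462.2 321.4] [ 0.5  0.4 -0.4 -0.8] st -39.0 371.0
[463.7 324.2] [ 0.3  0.6 -0.1 -0.8] st -38.0 373.0
[483.3 225.8] [-0.  0.  0.  0.] st -7.0 278.0
[482.8 225.3] [ 0.1  0.1 -0.  -0.2] st -8.0 277.0
[560.9 184.9] [ 0.6 -1.  -0.8  0.4] st 75.0 246.0
[468.9 457.6] [-0.5  1.1  0.9 -0.6] st -48.0 507.0
```

Both views put the two bottles at about (483,225) and (463,323). The station is near (458,-51) with yaw about -6.6°. Moving above the mouth for a closer wrist look.

```bash
python3 -m jog '[[[0,0,0],6.6,0.65],[[4.5,-2.9,0],0,0.65],[[4.5,-2.9,0],0,0.65],[[4.5,-2.9,0],0,0.65],[[4.5,-2.9,0],0,0.65],[[0,0,0],0,0.65]]' 8
python3 - <<'E'
from h import *
grab('wrist','w1');print(telemetry.state()['ee_pos'],telemetry.state()['ee_rot'])
cv2.imwrite('pics/w1b.png',cv2.resize(cv2.imread('pics/w1.png'),(800,600),interpolation=cv2.INTER_CUBIC))
E
```

```text
time_s: 0.85
ee_pos: [477.4, 197.0, 192.6]
ee_rot: [-179.6, 0.1, 83.0]
force: [0.1, -0.1, 0.7]
gripper_width: 59.4
[478.30594213 195.57091815 192.5326298 ] [-1.79679941e+02  1.15571916e-01  8.29189117e+01]
```

View pics/w1b.png

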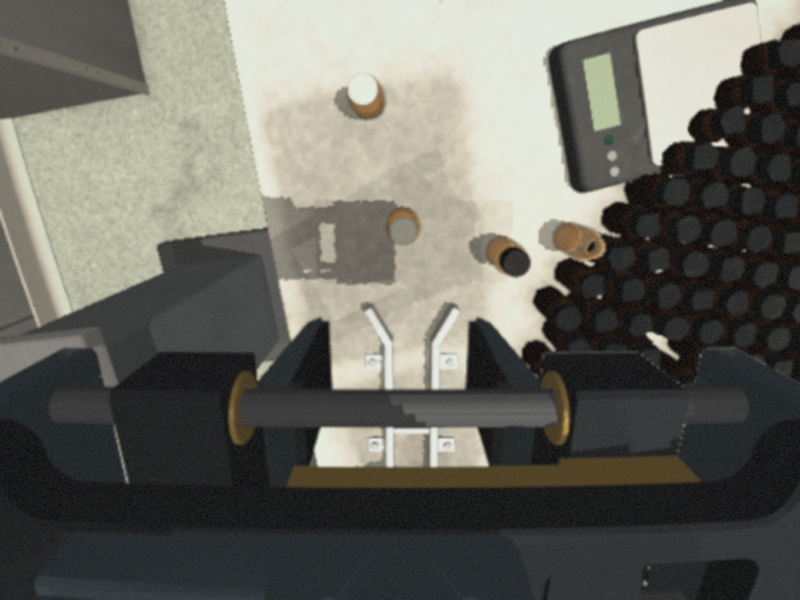

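The wrist view shows the rails: flare ends at (370,308) and (454,310), bends at (390,343) and (434,343), stop bar at (411,431). The white plugs are at (363,90) and (404,229).

```bash
python3 - <<'E'
from h import *
W=lambda u,v,z:w('w1',u*.7,v*.7,z).round(1)
for n,a in dict(ne=(370,308,20),fe=(454,310,20),nb=(390,343,20),fb=(434,343,20),n2=(390,460,20),f2=(434,460,20),stop=(411,430,16),A=(363,90,63),B=(404,229,63),blk=(515,262,60)).items(): print(n,W(*a))
E
```

```text
ne [446.6 160.3  20. ]
fe [521.4 149.3  20. ]
nb [460.1 124.5  20. ]
fb [500.4 119.6  20. ]
n2 [443.7  -2.4  20. ]
f2 [487.9  -7.7  20. ]
stop [468.6  27.4  16. ]
A [468.9 332.5  63. ]
B [485.7 232.6  63. ]
blk [568.3 196.5  60. ]
```

```bash
python3 -m jog '[[[3.4,0.2,2.5],0,0.65],[[0,0,4.5],0,0.65],[[0,0,4.0],0,0.65],[[0,0,3.3],0,0.65],[[0,0,0.2],0,0.65]]' 8; python3 -m jog '[[[0,0,0],-0.4,0],[[0,0,0],0,0],[[0,0,0],0,0]]' 8
```

```text
time_s: 1.52
ee_pos: [489.0, 224.1, 43.9]
ee_rot: [-179.9, 0.2, 82.6]
force: [0.3, -0.1, 0.3]
gripper_width: 59.6
time_s: 1.9
ee_pos: [492.3, 223.7, 47.1]
ee_rot: [179.8, 0.0, 82.9]
force: [0.3, -0.5, -0.2]
gripper_width: 32.1
```

```bash
python3 -m jog '[[[0,0,0],-0.3,0],[[0,0,0],0,0]]' 8; python3 - <<'E'
from h import *
for i in range(2):
    d=grab('side','s2');s=telemetry.state();print(s['ee_pos'],s['ee_rot'],s['force'],s['gripper_width'])
print(px('side0',[[483,225.5,60],[463,323,60]]))
b=cv2.imread('pics/s2.png')[180:285,190:350];cv2.imwrite('pics/s2b.png',cv2.resize(b,None,fx=4,fy=4,interpolation=cv2.INTER_CUBIC))
E
```

```text
time_s: 2.15
ee_pos: [493.0, 224.1, 48.5]
ee_rot: [179.6, -0.1, 83.2]
force: [0.1, 0.0, 0.4]
gripper_width: 12.4
[493.03256259 224.0666586   48.43892178] [ 1.79624526e+02 -5.27725733e-02  8.32036356e+01] [0.12757269 0.57525571 0.9610241 ] 8.291368024927369
[492.91139156 224.01968609  48.26712849] [ 1.79642908e+02 -4.19975782e-02  8.32023708e+01] [-0.85538402  0.43244355  0.30054663] 4.071569947619822
[[249.3751279  216.07540225]
 [231.04019115 202.5189967 ]]
```

View pics/s2b.png

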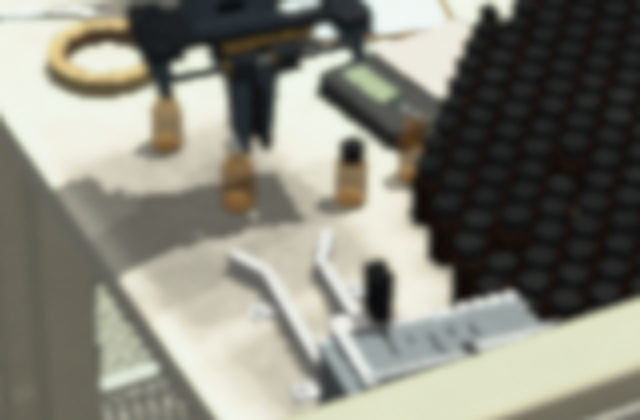

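The side view shows the shut fingers at about (250,145), just behind and above bottle B at (237,180), which hasn't moved. I'll check where the tips really are.

```bash
python3 - <<'E'
from h import *
grab('scene','c2');grab('wrist','w2')
s=telemetry.state();print(s['ee_pos'],s['ee_rot'],s['qpos'])
P=[[493,224,29],[493,224,48],[484,228,60]]
for f in('side0','scene0'): print(f,px(f,P).round(1).tolist())
print([w('side0',252,216,z).round() for z in(29,60,90)])
a=cv2.imread('pics/c2.png')[180:320,165:365];b=cv2.imread('pics/w2.png')
a=cv2.resize(a,(400,280),interpolation=cv2.INTER_CUBIC);b=cv2.resize(b,(400,300));b=b[:280]
cv2.imwrite('pics/m2.png',np.hstack([a,b]))
E
```

```text
[492.75929709 223.94257628  48.04997854] [ 1.79667600e+02 -2.82551065e-02  8.31992622e+01] [ 23.31573903  23.09540966 106.11916747  -0.18451587  50.48386224
  30.23359084]
side0 [[252.4, 223.5], [252.4, 218.6], [249.3, 215.6]]
scene0 [[246.0, 250.1], [245.8, 244.5], [242.6, 241.9]]
[array([510., 263.,  29.]), array([491., 222.,  60.]), array([472., 183.,  90.])]
```

View pics/m2.png

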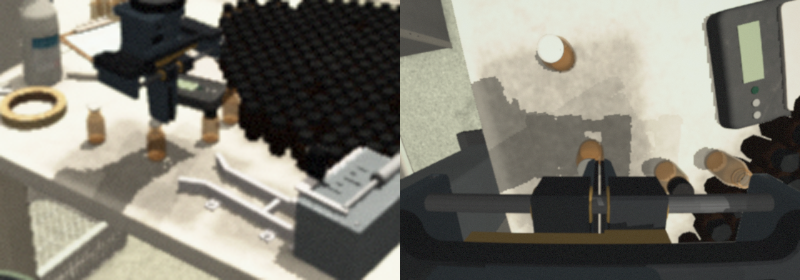

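```bash
python3 - <<'E'
from h import *
print(env.tips_ahead)
K,D,r,t=cam('w2');print('cam',-cv2.Rodrigues(r)[0].T@t)
f=lambda P:((px('w2',P)*400/560)+[400,0]).round().tolist()
print('tip29,tcp,z63',f([[493,224,29],[493,224,48],[493,224,63]]))
print('B foot,plug',f([[484,228,0],[484,228,63]]),'A',f([[466,326,0],[466,326,63]]))
for z in (0,63): print([w('w2',(u-400)*1.4,v*1.4,z).round() for u,v in((550,47),(573,66),(590,143))])
b=cv2.imread('pics/w2.png')[160:300,200:350];a=cv2.imread('pics/s2.png')[180:240,220:290]
cv2.imwrite('pics/z2.png',np.hstack([cv2.resize(b,(450,420),interpolation=2),cv2.resize(a,(350,420),interpolation=2)]))
E
```

```text
19.0
cam [501.14156169 300.98698263 236.85930265]
tip29,tcp,z63 [[599.0, 163.0], [599.0, 170.0], [599.0, 176.0]]
B foot,plug [[591.0, 152.0], [589.0, 173.0]] A [[562.0, 66.0], [549.0, 59.0]]
[array([457., 347.,   0.]), array([478., 325.,   0.]), array([485., 239.,   0.])]
[array([468., 335.,  63.]), array([484., 319.,  63.]), array([489., 256.,  63.])]
```

View pics/z2.png

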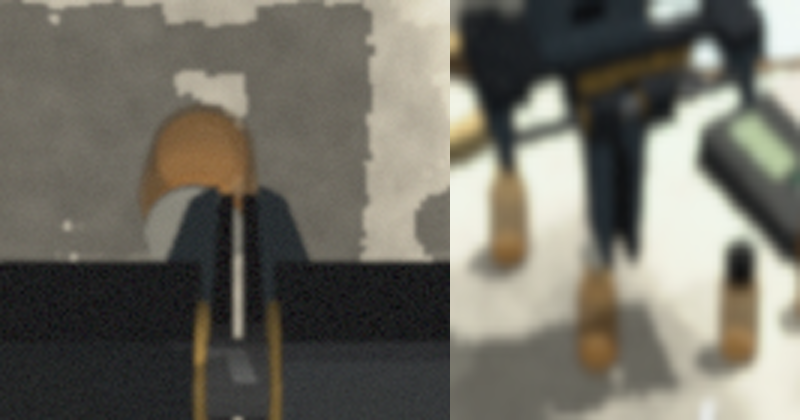

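The wrist crop shows the shut fingers over the plug's right half, and in the side crop the tips end at plug height, though they should be at z=29. I'll check the height of the tips against the starting picture.

```bash
python3 - <<'E'
from h import *
for x in(575-46,575-59,575+46,575+59): print(x,[(px(f,[[x,0,z] for z in(177,196)])/.7).round().tolist() for f in('side0','scene0')])
print(cam('w2')[0][0,0])
for f,z in(('w1',192.5),('w2',48)):
    K,D,r,t=cam(f);R=cv2.Rodrigues(r)[0];print((-R.T@t).round(1),R.T[:,2].round(3),R.T[:,0].round(3))
a=cv2.imread('pics/side0.png')[190:225,280:360];b=cv2.imread('pics/scene0.png')[180:225,290:380]
E
```

```text
529 [[[428.0, 312.0], [428.0, 304.0]], [[462.0, 317.0], [462.0, 307.0]]]
516 [[[422.0, 314.0], [423.0, 306.0]], [[458.0, 320.0], [459.0, 310.0]]]
621 [[[468.0, 301.0], [469.0, 293.0]], [[485.0, 298.0], [486.0, 289.0]]]
634 [[[473.0, 299.0], [474.0, 291.0]], [[488.0, 295.0], [489.0, 286.0]]]
295.82026324248625
[488.4 274.  381.1] [-0.039 -0.271 -0.962] [ 0.992 -0.122 -0.006]
[501.1 301.  236.9] [-0.026 -0.271 -0.962] [ 0.993 -0.119  0.006]
```

Both fixed views already showed the tips about 30 mm above their nominal height at the start pose, so the real tips sit that much higher than reported. I'll open, centre over B and go down in steps while watching the force.

```bash
python3 -m jog '[[[0,0,0],0,0.65],[[0.2,-0.9,0],0,0.65],[[0,0,0],0,0.65],[[0,0,1],0,0.65],[[0,0,0],0,0.65]]' 8;  python3 -m jog '[[[0,0,0.8],0,0.65],[[0,0,0],0,0.65]]'; python3 - <<'E'
from h import *
grab('side','s3')
grab('wrist','w3');s=telemetry.state();print(s['ee_pos'],s['ee_rot'],s['force'])
b=cv2.imread('pics/w3.png')[130:270,180:380];a=cv2.imread('pics/s3.png')[170:240,210:290]
cv2.imwrite('pics/z3.png',np.hstack([cv2.resize(b,(400,280),interpolation=2),cv2.resize(a,(400,350),interpolation=2)[:280]]))
E
```

```text
time_s: 2.98
ee_pos: [482.8, 227.2, 36.9]
ee_rot: [179.7, 0.0, 83.2]
force: [-1.1, 1.3, -0.2]
gripper_width: 47.4
time_s: 3.22
ee_pos: [482.9, 227.1, 28.0]
ee_rot: [179.8, 0.0, 83.2]
force: [0.4, 0.5, -0.1]
gripper_width: 59.1
[483.49855622 227.35585526  28.74453686] [ 1.79671650e+02 -3.11727751e-02  8.32108448e+01] [ 0.71770145 -0.13183094 -0.45735355]
```

View pics/z3.png

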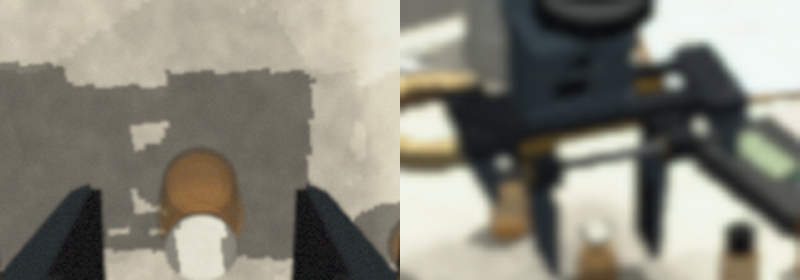

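The bottle is centred between the open fingers (plug (200,248), fingers (90,230) and (305,230)). Lowering about 10 mm more and closing.

```bash
python3 -m jog '[[[0,0,0.9],0,0.65],[[0,0,0.2],0,0],[[0,0,0],0,0],[[0,0,0],0,0],[[0,0,0],0,0],[[0,0,0],0,0]]' 8; python3 - <<'E'
from h import *
s=telemetry.state();print(s['ee_pos'],s['ee_rot'],s['force'],s['gripper_width'])
E
```

```text
time_s: 4.08
ee_pos: [483.9, 227.5, 17.2]
ee_rot: [179.6, -0.0, 83.2]
force: [-0.1, 0.2, -0.0]
gripper_width: 28.9
[483.86754306 227.45406252  17.23933619] [ 1.79634944e+02 -4.87419234e-02  8.32108949e+01] [-0.06863177  0.18970469 -0.02556412] 28.862458517608623
```

```bash
python3 -m jog '[[[-2,0.3,0],0,0],[[-2,0.35,0],0,0],[[-2,0,0],0,0],[[-1,0,0],0,0],[[0,0,0],0,0]]' 8; python3 - <<'E'
from h import *
grab('wrist','w4');grab('side','s4')
b=cv2.imread('pics/w4.png')[130:410,140:420];a=cv2.imread('pics/s4.png')[170:280,200:310]
cv2.imwrite('pics/z4.png',np.hstack([cv2.resize(b,(390,390),interpolation=2),cv2.resize(a,(390,390),interpolation=2)]))
E
```

```text
time_s: 4.7
ee_pos: [481.7, 151.4, 17.5]
ee_rot: [179.6, 0.0, 83.2]
force: [0.5, 0.0, -1.7]
gripper_width: 28.6
```

View pics/z4.png

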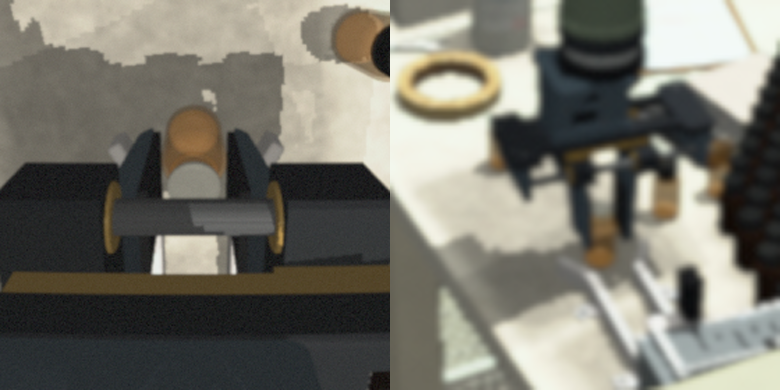

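Bottle B is upright in the mouth at (194,150), centred between the rails (155/235), with the fingers above them. Sliding on in.

```bash
python3 -m jog '[[[-2.5,0,0],0,0],[[-2.5,0,0],0,0],[[-2.5,0,0],0,0],[[-2.2,0,0],0,0],[[0,0,0],0,0]]' 8;python3 -m jog '[[[-0.5,0,0],0,0],[[-0.4,0,0],0,0],[[0,0,0],0,0]]'
```

```text
time_s: 5.42
ee_pos: [472.1, 56.6, 17.4]
ee_rot: [179.5, -0.1, 83.6]
force: [-0.2, 0.2, -1.6]
gripper_width: 29.1
time_s: 5.8
ee_pos: [471.7, 49.1, 17.4]
ee_rot: [179.5, -0.1, 83.7]
force: [0.4, -0.3, 0.2]
gripper_width: 28.3
```

```bash
python3 -m jog '[[[-0.5,-0.1,0],0,0],[[-0.3,0,0],0,0],[[0,0,0],0,0]]' 8;python3 -m jog '[[[-0.4,0,0],0,0],[[0,0,0],0,0]]';python3 -m jog '[[[-0.4,0,0],0,0],[[0,0,0],0,0]]'
```

```text
time_s: 6.18
ee_pos: [469.9, 41.3, 17.4]
ee_rot: [179.4, -0.1, 83.7]
force: [-0.1, 1.0, -0.1]
gripper_width: 28.9
time_s: 6.42
ee_pos: [469.5, 37.4, 17.5]
ee_rot: [179.4, -0.2, 83.7]
force: [-0.1, 0.8, 1.1]
gripper_width: 29.2
time_s: 6.68
ee_pos: [469.2, 33.8, 17.8]
ee_rot: [179.4, -0.2, 83.7]
force: [-0.0, 1.1, -0.1]
gripper_width: 28.2
```

```bash
python3 -m jog '[[[-0.3,0,0],0,0],[[0,0,0],0,0]]' 8;python3 -m jog '[[[-0.3,0,0],0,0],[[0,0,0],0,0]]';python3 -m jog '[[[-0.3,0,0],0,0],[[0,0,0],0,0]]'
```

```text
time_s: 6.92
ee_pos: [469.0, 30.7, 18.0]
ee_rot: [179.4, -0.3, 83.7]
force: [-0.6, 1.8, 1.4]
gripper_width: 28.9
time_s: 7.18
ee_pos: [468.7, 27.6, 18.0]
ee_rot: [179.4, -0.3, 83.7]
force: [0.4, 2.7, 1.7]
gripper_width: 29.1
time_s: 7.42
ee_pos: [468.4, 24.3, 18.0]
ee_rot: [179.4, -0.2, 83.7]
force: [0.2, 1.5, 2.4]
gripper_width: 28.7
```

```bash
python3 -m jog '[[[0,0,0],0,0.65],[[0,0,0],0,0.65],[[0,0,-3],0,0.65],[[0,0,-5],0,0.65],[[5,0,-1],0,0.65],[[5,0,0],0,0.65],[[5,0,0],0,0.65],[[0,0,0],0,0.65]]' 8; python3 - <<'E'
from h import *
grab('scene','c5');grab('side','s5');grab('wrist','w5')
s=telemetry.state();print(s['ee_pos'],s['ee_rot'])
a=cv2.imread('pics/c5.png')[220:310,230:350];b=cv2.imread('pics/s5.png')[225:285,230:310];c=cv2.imread('pics/w5.png')
o=np.zeros((600,800,3),np.uint8);o[:300,:400]=cv2.resize(a,(400,300),interpolation=2);o[:300,400:]=cv2.resize(b,(400,300),interpolation=2);o[300:,:400]=cv2.resize(c[0:210],(400,300)); o[300:,400:]=cv2.resize(c[150:360,140:420],(400,300),interpolation=2)
cv2.imwrite('pics/z5.png',o)
for y in(75,80,87.5,95): print(y,[ (px(f,[[458.3+.1155*y,-51.2+.9933*y,z] for z in(0,60)])).round(1).tolist() for f in('c5','s5')])
E
```

```text
time_s: 8.43
ee_pos: [484.7, 174.5, 110.1]
ee_rot: [179.4, -0.0, 83.6]
force: [-0.7, -0.1, 0.3]
gripper_width: 59.3
[483.76496539 171.22462042 109.84147296] [1.79471231e+02 3.64887402e-02 8.33697085e+01]
75 [[[299.9, 287.8], [300.7, 269.1]], [[274.4, 269.2], [274.9, 253.2]]]
80 [[[298.4, 287.0], [299.2, 268.3]], [[273.8, 268.2], [274.3, 252.2]]]
87.5 [[[296.2, 285.8], [296.9, 267.2]], [[272.9, 266.6], [273.3, 250.7]]]
95 [[[294.0, 284.7], [294.6, 266.0]], [[272.0, 265.1], [272.4, 249.2]]]
```

View pics/z5.png

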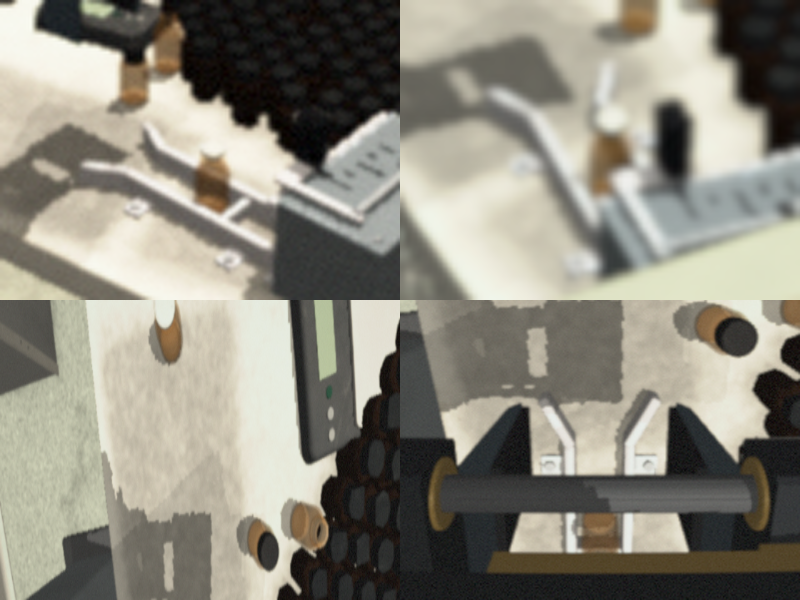

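Bottle B stands upright in the lane: scene crop top (213,152), foot (213,208), beside the stop bar (222,216)–(248,202). In the side crop its top is at (608,118). I'll check the gap to the bar numerically.

```bash
python3 - <<'E'
from h import *
S=lambda p:np.array([(p[0]-458.3)*.9933-(p[1]+51.2)*.1155,(p[0]-458.3)*.1155+(p[1]+51.2)*.9933]).round(1)
C=lambda u,v,z:S(w('c5',230+u*.3,220+v*.3,z))
print('bar',C(222,216,16),C(248,202,16),'plug',C(213,150,63),'shoulder',C(213,180,30),'foot',C(213,208,0))
print('side plug',S(w('s5',230+208*.2,225+116*.2,63)))
print('rail bend near',C(125,170,20),'end',C(85,165,20),'far end',C(147,126,20), 'rail/box',C(270,247,20))
print('box corner',C(283,180,85),'handle side',S(w('s5',230+272*.2,225+103*.2,134)))
f=lambda p:np.r_[px('c5',[[*p,63]])[0]-(293.9,265),px('s5',[[*p,63]])[0]-(271.6,248.2)]
from scipy.optimize import least_squares as ls
r=ls(f,[470,40]);print(r.x,S(r.x),f(r.x))
K,D,rr,t=cam('w5')
print('w5 bottle plug?',S(w('w5',140+200*.7,150+225*.7,63)))
E
```

```text
bar [-12.2  76.9] [15.3 72.6] plug [-1.1 96.6] shoulder [ 4.3 99.8] foot [  7.4 101.3]
side plug [-1.9 96.5]
rail bend near [-21.9 170.2] end [-38.5 199.2] far end [ 37.4 199. ] rail/box [-21.4  23.9]
box corner [-21.3  16.1] handle side [ 0.8 11.3]
[467.90495079  44.83123016] [-1.6 96.5] [-0.08066685  0.10069064  0.10914564 -0.02154732]
w5 bottle plug? [  1.5 136. ]
```

```bash
python3 -m jog '[[[5,-1.25,0],0,0.65],[[5,-1.25,0],0,0.65],[[5,-1.25,0],0,0.65],[[0,0,0],0,0.65]]' 20;python3 -m jog '[[[0,0,3],0,0.65],[[0,0,0],0,0.65]]'; python3 - <<'E'
from h import *
grab('wrist','w6');s=telemetry.state();print(s['ee_pos'],s['ee_rot'],s['force'])
a=cv2.imread('pics/w6.png');m=a.min(2);g=(a.max(2)-m<40)&(m>150)
for z in(63,): print(px('w6',[[463,323,z],[463,323,0],[s['ee_pos'][0],s['ee_pos'][1],29]]).round())
hsv=cv2.cvtColor(a,cv2.COLOR_BGR2HSV);k=cv2.inRange(hsv,(5,90,50),(20,255,220))
n,l,st,c=cv2.connectedComponentsWithStats(k);print([(c[i].round().tolist(),st[i].tolist()) for i in range(1,n) if st[i,4]>150])
E
```

```text
time_s: 9.07
ee_pos: [465.2, 321.2, 108.7]
ee_rot: [179.5, 0.2, 82.8]
force: [0.1, -0.1, -0.7]
gripper_width: 59.0
time_s: 9.32
ee_pos: [465.8, 317.3, 78.2]
ee_rot: [179.5, 0.4, 82.6]
force: [0.2, -0.4, 0.7]
gripper_width: 59.4
[467.20675709 318.15993754  79.82958696] [179.33022573   0.20827683  82.63550646] [0.19133809 0.05830987 0.63491801]
[[273. 223.]
 [274. 200.]
 [279. 214.]]
[([256.0, 32.0], [207, 0, 107, 69, 630]), ([470.0, 13.0], [464, 0, 13, 30, 243]), ([520.0, 65.0], [481, 53, 79, 26, 618]), ([278.0, 189.0], [262, 176, 34, 29, 551]), ([167.0, 285.0], [159, 260, 21, 52, 481]), ([391.0, 285.0], [378, 260, 22, 52, 470]), ([353.0, 332.0], [201, 319, 289, 23, 3984])]
```

```bash
python3 -m jog '[[[0.9,-0.2,1.5],-0.6,0.65],[[0,0,2],0,0.65],[[0,0,2],0,0.65],[[0,0,0.6],0,0.65],[[0,0,0],0,0],[[0,0,0],0,0],[[0,0,0],0,0],[[0,0,0],0,0]]' 20; python3 - <<'E'
from h import *
s=telemetry.state();p=s['ee_pos'];print(p,s['ee_rot'],s['force'],s['gripper_width'])
E
```

```text
time_s: 10.38
ee_pos: [471.4, 327.9, 21.2]
ee_rot: [178.9, -0.2, 83.1]
force: [0.7, -0.1, -0.9]
gripper_width: 29.1
[471.3995473  327.94975564  21.23438587] [ 1.78896300e+02 -1.61028322e-01  8.30912635e+01] [ 0.67322242 -0.07974141 -0.91758179] 29.14690586493627
```

```bash
python3 -m jog '[[[-2.5,0.6,0],-0.3,0],[[-2.5,0.6,0],0,0],[[-2.5,0.6,0],0,0],[[-2.5,0.6,0],0,0],[[-2.5,0.6,0],0,0],[[-2,0,0.1],0,0],[[0,0,0],0,0]]' 20; python3 - <<'E'
from h import *
s=telemetry.state();p=s['ee_pos'];print(p,s['ee_rot'],s['force'],s['gripper_width'])
print((p[0]-458.3)*.9933-(p[1]+51.2)*.1155,(p[0]-458.3)*.1155+(p[1]+51.2)*.9933)
E
```

```text
time_s: 11.25
ee_pos: [485.6, 177.2, 21.6]
ee_rot: [178.7, -0.3, 83.5]
force: [-0.4, 0.4, -0.3]
gripper_width: 29.0
[485.57705262 177.15829885  21.60779925] [178.714163    -0.28180775  83.49391905] [-0.35323595  0.36251762 -0.32412839] 29.030489013588234
0.7189128469929322 229.9787978268662
```

```bash
python3 -m jog '[[[0,0,0.3],0,0],[[0,0,0],0,0]]' 20; python3 -m jog '[[[-2.5,0,0],0,0],[[-2.5,0,0],0,0],[[-2.5,0,0],0,0],[[-1.5,0,0],0,0],[[0,0,0],0,0]]' ; python3 -m jog '[[[-0.5,0,0],0,0],[[-0.5,0,0],0,0],[[0,0,0],0,0]]' 
```

```text
time_s: 11.5
ee_pos: [485.2, 178.8, 20.0]
ee_rot: [178.7, -0.4, 83.5]
force: [-0.6, 0.5, -0.6]
gripper_width: 28.5
time_s: 12.12
ee_pos: [477.6, 92.2, 19.8]
ee_rot: [178.5, -0.6, 83.8]
force: [0.2, -0.4, 0.8]
gripper_width: 28.4
time_s: 12.5
ee_pos: [477.3, 83.3, 19.8]
ee_rot: [178.4, -0.6, 83.9]
force: [-0.5, -0.1, 0.0]
gripper_width: 28.6
```

```bash
python3 -m jog '[[[-0.4,-0.3,0],0.4,0],[[-0.3,0,0],0,0],[[0,0,0],0,0]]' 20; for i in 1; do python3 -m jog '[[[-0.4,0,0],0,0],[[0,0,0],0,0]]'; python3 -m jog '[[[-0.3,0,0],0,0],[[0,0,0],0,0]]'; done
```

```text
time_s: 12.88
ee_pos: [473.9, 76.8, 19.8]
ee_rot: [178.3, -0.7, 83.5]
force: [0.1, 0.6, -0.3]
gripper_width: 28.5
time_s: 13.12
ee_pos: [473.4, 72.6, 19.8]
ee_rot: [178.3, -0.7, 83.5]
force: [0.4, 1.5, -0.0]
gripper_width: 28.4
time_s: 13.38
ee_pos: [473.1, 69.5, 19.8]
ee_rot: [178.3, -0.7, 83.4]
force: [0.2, 0.9, 1.2]
gripper_width: 28.3
```

```bash
python3 - <<'E'
from h import *
for n in('scene','side'): grab(n,n+'7')
for f,n in(('scene7','c5'),('side7','s5')):
    a=cv2.imread(f'pics/{f}.png')[220:300,230:330]
K,D,r,t=cam('wrist7') if 0 else cam('scene7')
E
python3 -m jog '[[[-0.3,0,0],0,0],[[0,0,0],0,0]]'
```

```text
time_s: 13.72
ee_pos: [472.9, 66.5, 19.8]
ee_rot: [178.3, -0.7, 83.5]
force: [0.2, 0.2, 0.4]
gripper_width: 28.8
```

Contact is near; I'll keep pushing in small steps until the force rises clearly.

```bash
for i in 1; do python3 -m jog '[[[-0.3,0,0],0,0],[[0,0,0],0,0]]' 20; python3 -m jog '[[[-0.3,0,0],0,0],[[0,0,0],0,0]]'; python3 -m jog '[[[-0.3,0,0],0,0],[[0,0,0],0,0]]'; done
```

```text
time_s: 13.98
ee_pos: [472.9, 64.5, 20.0]
ee_rot: [178.3, -0.8, 83.4]
force: [0.7, 2.9, -0.7]
gripper_width: 28.6
time_s: 14.22
ee_pos: [474.0, 63.7, 20.7]
ee_rot: [178.1, -1.1, 83.2]
force: [0.1, 2.5, -1.2]
gripper_width: 28.6
time_s: 14.48
ee_pos: [475.0, 62.8, 21.3]
ee_rot: [178.0, -1.4, 83.1]
force: [0.6, 2.4, -1.8]
gripper_width: 28.3
```

```bash
python3 -m jog '[[[0,0,0],0,0.65],[[0,0,0],0,0.65],[[0,0,-3],0,0.65],[[0,0,-5],0,0.65],[[0,0,-5],0,0.65],[[3,0,-5],0,0.65],[[0,0,0],0,0.65]]' 20; python3 - <<'E'
from h import *
grab('scene','c8');grab('side','s8');grab('wrist','w8')
s=telemetry.state();print(s['ee_pos'],s['ee_rot'],s['force'])
a=cv2.imread('pics/c8.png')[230:305,250:350];b=cv2.imread('pics/s8.png')[225:285,240:320];c=cv2.imread('pics/w8.png')
o=np.zeros((600,800,3),np.uint8);o[:300,:400]=cv2.resize(a,(400,300),interpolation=2);o[:300,400:]=cv2.resize(b,(400,300),interpolation=2);o[300:,:400]=cv2.resize(c,(400,300)); o[300:,400:]=cv2.resize(c[150:360,140:420],(400,300),interpolation=2)
cv2.imwrite('pics/z8.png',o)
E
```

```text
time_s: 15.35
ee_pos: [469.2, 85.9, 204.6]
ee_rot: [178.5, -0.9, 83.1]
force: [0.4, -0.3, -0.3]
gripper_width: 59.7
[465.61414366  84.33406407 199.57319891] [179.08247724  -0.73535583  83.02639333] [-0.15183751 -1.03748384  0.46256798]
```

View pics/z8.png

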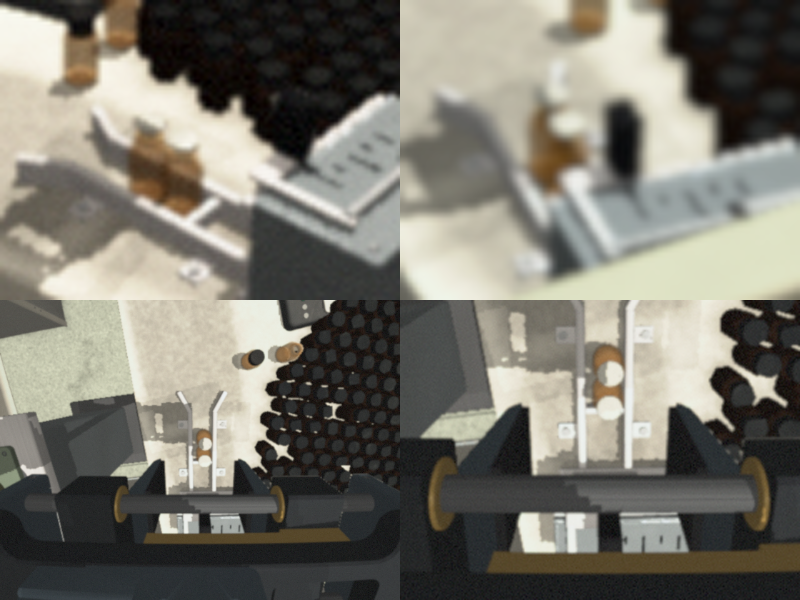

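Both bottles stand in file at the stop bar: wrist crop plugs (608,406) and (608,373) with the bar at (600,412); scene crop tops (182,143) and (150,126). The handle top in the side crop is at (625,105). I'll work out their positions and the handle's.

```bash
python3 - <<'E'
from h import *
from scipy.optimize import least_squares as ls
S=lambda p:np.array([(p[0]-458.3)*.9933-(p[1]+51.2)*.1155,(p[0]-458.3)*.1155+(p[1]+51.2)*.9933]).round(1)
def two(a,b,z):
    f=lambda p:np.r_[px('c8',[[*p,z]])[0]-a,px('s8',[[*p,z]])[0]-b]
    r=ls(f,[470,40]);print(r.x.round(1),S(r.x),f(r.x).round(1))
two((250+182/4,230+141/4),(240+168*.2,225+122*.2),63);two((250+150/4,230+125/4),(240+157*.2,225+75*.2),63)
print('bar',[S(w('c8',250+u/4,230+v/4,16)) for u,v in((191,222),(218,203))])
h=w('s8',240+225*.2,225+104*.2,134);print('handle top',h,S(h))
h=w('s8',240+222*.2,225+178*.2,93);print('handle foot',h,S(h))
a=cv2.imread('pics/s8.png')[240:270,278:294];print(a.max(2))
W=lambda u,v,z:S(w('w8',140+(u-400)*.7,150+(v-300)*.7,z))
print('w8',W(608,406,63),W(608,373,63),'bar',W(600,410,16),'boxfront',W(600,470,85),telemetry.state()['ee_pos'])
E
```

```text
[470.2  39.8] [ 1.3 91.8] [ 0.4  0.1 -0.4 -0.5]
[480.1  72.7] [  7.3 125.6] [-0.1 -1.8 -0.4  1.8]
bar [array([-12.5,  72.9]), array([14.9, 72. ])]
handle top [461.4753615  -41.52593801 134.        ] [ 2. 10.]
handle foot [455.00336256 -52.71489551  93.        ] [-3.1 -1.9]
[[208 213 220 225 230 234 236 237 237 238 239 239 238 237 236 234]
 [206 210 215 220 226 230 233 235 237 238 239 239 239 238 237 236]
 [205 207 209 215 220 224 227 230 233 235 236 238 238 237 237 235]
 [203 203 202 203 205 206 207 213 221 227 231 234 237 237 236 233]
 [199 198 190 182 174 165 160 169 191 213 224 230 234 237 235 232]
 [194 189 171 146 124 108 100 113 149 190 216 226 232 235 234 231]
 [191 182 151 108  75  56  51  66 111 166 205 222 228 231 232 230]
 [193 180 142  90  47  34  33  42  79 135 183 213 224 228 230 230]
 [198 184 144  88  41  30  30  35  53  96 151 198 221 227 230 231]
 [204 190 150  90  40  25  27  29  35  69 130 188 220 227 229 231]
 [206 195 154  90  38  21  22  20  28  64 126 187 219 226 228 230]
 [198 193 154  90  36  17  16  15  25  66 130 188 220 226 228 230]
 [190 192 156  91  35 
[... 591 characters left out ...]
137 123 106  86  73  68  83 121 161 182 185 181 179 177]
 [158 129 116 108  98  92  84  76  91 128 157 168 169 167 165 166]
 [147 123 117 115 114 112 106  93  98 128 153 162 163 160 157 160]
 [173 147 141 145 145 144 139 124 113 127 149 161 161 153 146 150]
 [197 171 160 160 160 160 157 147 133 130 145 159 163 156 147 150]
 [218 190 170 164 164 164 163 158 148 134 139 154 162 162 158 158]
 [226 210 183 167 164 163 164 163 156 140 134 145 158 164 164 164]
 [226 222 197 174 165 164 165 164 161 153 143 146 157 162 164 165]
 [218 226 212 184 169 166 166 166 165 162 158 157 162 164 166 168]]
w8 [ 2.8 98.5] [  2.8 126.4] bar [-2.8 78.5] boxfront [-4.5 52.3] [465.61414366  84.33406407 199.57319891]
```

```bash
python3 -m jog '[[[-3.2,0.25,0],-0.4,0.65],[[-3.2,0.25,0],0,0.65],[[-3.2,0.25,0],0,0.65],[[-3.2,0.2,0],0,0.65],[[0,0,0],0,0.65],[[0,0,0],0,0.65]]' 30; python3 - <<'E'
from h import *
grab('side','s9');grab('wrist','w9');p=telemetry.state()['ee_pos'];print(p)
print(px('w9',[[459,-46,134],[459,-46,93],[p[0],p[1],p[2]-10]]).round())
for x in(-1,1): print(px('s9',[[p[0]+x*36,p[1]-x*4,z] for z in(p[2]+10,p[2]-19)]).round())
print(px('s9',[[459,-46,134]]).round())
a=cv2.imread('pics/s9.png')[205:270:3,262:312:3].max(2);print(a)
E
```

```text
time_s: 16.25
ee_pos: [452.1, -49.6, 186.6]
ee_rot: [-179.5, -0.6, 83.3]
force: [-0.2, 0.4, -0.4]
gripper_width: 59.1
[452.46538475 -49.21748693 186.99415907]
[[286. 210.]
 [286. 199.]
 [279. 233.]]
[[271. 232.]
 [271. 241.]]
[[297. 227.]
 [296. 235.]]
[[285. 247.]]
[[ 39  49  32  42  33  35  65  88  88  82  82  59  50  48  41  28  27]
 [ 54  90  56  65  26  26  39  66  83  92 107  37  44  50  35  32  41]
 [ 60 172 114  50  26  75  78  41  73  88  98  25  29  49  31  27  26]
 [ 83 239 148  43  52 131 187 143  42  61  78  19  23  55  35  34  30]
 [228 244 171  47  50  34 104 237 180 105  83  18  24  53  37  28  23]
 [236 243 186  48  49  44 119 240 244 200 119  22  27  61  29  29  24]
 [222 234 184  49  49 112 147 240 231 165 117  20  28  59  37  27  29]
 [211 215 185  56  49 125 150 240 193 155  94  30  32  51  29  25  23]
 [211 210 211  96  47 126 166 241 243 239 168  34  63  49  32  25  36]
 [211 212 199 134  60 143 212 243 243 239 143  20  20  27  24  32  30]
 [214 208 204 206 192 230 240 243 242 234 171  48  23  26  28  38  40]
 [212 212 214 233 216 219 232 242 242 239 231 203  40  21  32  33  23]
 [207 210 223 233 208 212 222 236 242 244 242 226  40  19  32  42  31]
 [212 206 232 238 213 213 205 182 215 242 240 222  64  22  29  22  25]
 [211 198 126 183 229 220 161  26  88 233 239 230 203 150  34  27  25]
 [215 177 121 219 234 223 175  18  26 212 243 242 236 213  38  20  35]
 [224 183 125 101 127 190 166  15  27 217 244 243 239 219  40  32  59]
 [235 191 136 113 104 170 151  15  36 223 243 242 235 217 169 178 190]
 [198 175 116 108 123 137 133  45  44 194 228 208 198 180 173 155 156]
 [118 221 120 124 133 123 108  90  68 102 149 158 154 144 149 136 151]
 [129 170 199 159 106 121  89  88  79  86 102 154 127 153 149 129 202]
 [170 111 192 118  99 121 110  88  91  96 114 156 163 168 187 145 202]]
```

```bash
python3 -m jog '[[[0.3,0.4,2],0,0.65],[[0,0,2],0,0.65],[[0,0,0],0,0.65]]' 30;  python3 -m jog '[[[0,0,2],0,0.65],[[0,0,1.5],0,0.65],[[0,0,0],0,0.65]]'; python3 -m jog '[[[0,0,1],0,0.65],[[0,0,0],0,0.65]]'
```

```text
time_s: 16.73
ee_pos: [457.0, -43.7, 146.2]
ee_rot: [-179.6, -0.6, 83.6]
force: [-0.9, -0.3, 1.2]
gripper_width: 59.3
time_s: 17.1
ee_pos: [458.8, -41.9, 112.8]
ee_rot: [-179.8, -0.6, 83.7]
force: [0.4, 0.1, 0.3]
gripper_width: 59.6
time_s: 17.35
ee_pos: [460.0, -41.5, 103.8]
ee_rot: [180.0, -0.6, 83.8]
force: [-1.4, 0.2, 0.2]
gripper_width: 59.0
```

```bash
python3 -m jog '[[[-0.4,0,0.5],0,0.65],[[0,0,0],0,0],[[0,0,0],0,0],[[0,0,0],0,0],[[0,0,0],0,0],[[0,0,0],0,0]]' 30; python3 - <<'E'
from h import *
s=telemetry.state();print(s['ee_pos'],s['ee_rot'],s['force'],s['gripper_width'])
grab('side','s10')
E
```

```text
time_s: 18.1
ee_pos: [459.9, -45.9, 99.4]
ee_rot: [179.9, -0.6, 83.7]
force: [-1.1, 0.1, 0.1]
gripper_width: 17.7
[459.944699   -45.94378235  99.37546464] [179.90991948  -0.60521086  83.74753819] [-1.07248822  0.14766109  0.08893539] 17.675886699222286
```

```bash
python3 -m jog '[[[0,0.8,0],0,0],[[0,0.8,0],0,0],[[0,0.8,0],0,0],[[0,0.6,0],0,0],[[0,0,0],0,0],[[0,0,0],0,0]]' 40; python3 - <<'E'
from h import *
s=telemetry.state();p=s['ee_pos'];print(p,s['ee_rot'],s['force'],s['gripper_width'])
print((p[0]-459.94)*.9933-(p[1]+45.94)*.1155,(p[0]-459.94)*.1155+(p[1]+45.94)*.9933)
E
```

```text
time_s: 18.9
ee_pos: [484.8, -48.8, 99.3]
ee_rot: [-179.2, -0.6, 83.7]
force: [-6.8, 0.9, 4.5]
gripper_width: 17.4
[484.84852865 -48.82783083  99.34762673] [-179.16821417   -0.59896412   83.72079223] [-6.79295263  0.86242511  4.51799505] 17.415941816379654
25.075185966585966 0.00845269767611434
```

```bash
python3 -m jog '[[[0,0.55,0],0,0]]' 40; python3 - <<'E'
from h import *
for i in range(8):
    viewer.grab_frame('side') if i<7 else grab('side','s11')
    s=telemetry.state();p=s['ee_pos'];print(s['time_s'],np.round(p,2),np.round(s['force'],1),round(s['gripper_width'],1),round((p[0]-459.94)*.9933-(p[1]+45.94)*.1155,2))
E
```

```text
time_s: 19.02
ee_pos: [488.9, -49.3, 99.3]
ee_rot: [-179.0, -0.6, 83.7]
force: [-7.8, -0.1, 7.0]
gripper_width: 17.6
19.075 [489.79 -49.4   99.29] [-6.1  0.6  6.2] 17.8 30.05
19.125 [489.67 -49.39  99.29] [-7.1 -0.4  5.9] 17.4 29.93
19.175 [489.54 -49.38  99.28] [-7.2 -0.3  5.7] 17.8 29.8
19.225 [489.46 -49.37  99.32] [-6.6  0.3  5.1] 17.8 29.72
19.275 [489.41 -49.37  99.29] [-7.5  0.4  5.2] 17.6 29.67
19.325 [489.41 -49.37  99.32] [-7.  -0.1  5.1] 18.0 29.67
19.375 [489.36 -49.35  99.31] [-6.9  0.1  5. ] 17.7 29.62
19.425 [489.36 -49.36  99.29] [-6.2  0.3  4.3] 17.7 29.62
```

```bash
python3 - <<'E'
from h import *
for f in('s8','s10','s11'):
    a=cv2.imread(f'pics/{f}.png').max(2); print(f)
    for v in range(250,262,2): print(v,a[v,272:308:1])
h=[[458.8+.9933*d,-46-.1155*d,z] for d in(0,25,30,35) for z in(95,)]
print(px('s8',h).round(1).tolist())
E
```

```text
s8
250 [219 226 225 220 210 205 206 195 154  90  38  21  22  20  28  64 126 187
 219 226 228 230 234 236 235 233 230 227 222 204 155  88  35  17  18  18]
252 [130 139 149 159 167 176 190 192 156  91  35  15  13  15  23  67 132 191
 221 227 228 229 231 234 236 235 234 232 228 213 162  93  37  19  17  19]
254 [ 87  89 104 127 149 163 169 161 125  71  27  13  14  15  27  74 139 196
 224 230 230 228 228 228 230 232 232 230 225 207 157  92  54  54  58  74]
256 [100  97  99 110 130 156 179 174 135  78  30  15  14  15  31  83 148 199
 222 227 228 227 228 228 228 229 228 227 224 212 179 155 169 187 190 186]
258 [118 130 143 153 157 162 171 168 145 105  62  28  16  17  33  85 149 198
 222 229 231 231 230 229 228 225 220 220 220 214 204 194 189 183 176 170]
260 [173 214 229 234 229 212 179 158 146 130 102  72  52  49  66 110 161 195
 206 208 208 203 195 188 182 179 181 182 176 168 163 163 164 163 158 152]
s10
250 [234 238 236 230 214 175 123  75  53  52  51  45  35  24  17  16  17  17
  20  30  50 102 171 223 238 240 238 235 230 216 165  94  39  20  19  22]
252 [140 149 160 173 183 182 164 128
[... 993 characters left out ...]
46 105  73  54  33  21  20  20]
254 [ 92  95 112 139 163 180 191 198 206 219 228 233 236 238 240 241 241 229
 182 108  54  41  34  23  33  87 156 205 215 194 147  90  48  36  36  53]
256 [108 103 105 117 140 172 203 216 216 214 212 209 203 199 198 194 187 172
 145 110  73  42  26  22  40  91 155 200 214 197 157 114 103 106 102 102]
258 [107 102  96  95 110 158 211 230 226 209 180 157 146 142 141 139 138 135
 132 123 106  82  63  61  84 118 148 166 159 136 112  99  97  95  94  91]
260 [103 102  97  92  93 118 170 222 233 221 183 147 134 134 131 122 114 109
 103  99  96  92  83  74  88 125 157 167 155 132 108  93  89  89  86  81]
[[284.5, 258.2], [292.8, 256.3], [294.5, 255.9], [296.2, 255.5]]
```

The handle's edge has moved 10.1 px from its shut place, where 10.0 px is predicted for 30 mm. The arm is steady at 29.6 mm, with about 7 N on the tool. Handing in.

```bash
python3 -c "
from h import *
a=cv2.imread('pics/c8.png')[255:290,278:302];b=viewer.grab_frame('scene')['color'][255:290,278:302,::-1]
print(cv2.absdiff(a,b.copy()).mean());print(job_done())"
```

```text
10.681746031746032
the job is handed in; nothing more can be done
None
```

I slid both white-plugged bottles along the worktop into the lane, then gripped the shutter handle, moved it to half open and handed the job in while holding it. No verdict was reported.

**Shutter:** the arm held steady at 29.6 mm of travel by its own position. The side camera showed the handle edge shifted 10.1 px, where 10.0 px is predicted for 30 mm. The force on the tool was about 7 N, slightly under the roughly 7.5 N expected at half travel.

**Bottles:** the last look, before the shutter was opened, showed both upright in single file at the stop bar. The second bottle met firm resistance when pushed home.

Checks that disagreed or were weaker:
- **Finger height:** the fingertips sat about 30 mm higher than the reported pose implied. The first grasp closed just above the bottle without moving it, and I corrected for this from the pictures.
- **First bottle:** the fixed cameras put it at station y ≈ 92 mm, about 89 mm after allowing for bias. The wrist view read 98 mm and suggested a gap of up to 5 mm to the bar.
- **Second bottle:** it read about 126 mm in both the fixed cameras and the wrist view, against a limit of 125 mm. Allowing for bias, I took it as about 117–120 mm. The fixed-camera fit for it was poor, with about 2 px of residual and x reading 7 mm.
- **After opening the shutter:** I did not look at the bottles again. A picture comparison of that area gave a mean difference of 10.7 grey levels, which may be only the arm's shadow.

I kept clear of the black-capped bottle and the tape roll and saw no sign that they moved, but I did not measure them again.

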